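# Rack back the stopped end of a printed-block sample wall in running bond

### The job

Lay the next two courses of the dry-stacked sample wall at its end post, in running bond: second course, the terracotta half block hard up against the post and then a full block tight against it; third course, the other full block hard up against the post, bridging the joint below. Bed every block fully down with its groove over the tongue beneath and close the joints with a gentle push; do not drop or ram the blocks. Do not shift the two blocks already laid, and leave the grey trial block and the other things on the bench alone.

Things in the scene. Friction and masses are not known exactly. Their poses are not given: they have to be found in the camera images.
- jig: Wall jig, fixed: plywood board 150 x 300 (own y) x 18 mm; origin: centre of its underside, z up. Black starter tongue 18 wide, 8 high along y at x = 0. At its +y end an aluminium post 40 wide, 20 thick, top 130 mm over the bench; its face looks to -y at y = 105 mm. The wall runs from it towards -y, centred on x = 0; courses bear at z = 18, 63 and 108 mm.
- stop_foot (a point): Point where the post's face meets the board's top on the wall's centre line: jig (0, 105, 18) mm, jig's axes. Grooves have 1.5 mm play either side of a tongue; a block that lands on a tongue stands 8 mm too high.
- base1: Loose terracotta block already laid against the post on the starter tongue, length along the wall, about 320 g: 120 mm long (own x), 56 wide (y), body 45 high; on top a square-edged tongue 18 wide, 8 high along x; beneath a full-length groove 21 wide, 10 deep. Flat sides. Alike after half a turn. Origin: centre of the underside, z up.
- base2: Loose terracotta block already laid, touching base1 on its -y side (jig), on the starter tongue; 120 mm long, same make, size and origin as base1.
- full_a: Terracotta full block to lay (either full may go in either course): 120 mm long (own x), 56 wide (y), body 45 high; on top a square-edged tongue 18 wide, 8 high along x; beneath a full-length groove 21 wide, 10 deep. Flat sides. Alike after half a turn. Origin: centre of the underside, z up. In one of four places on the drying board (12 mm thick), tongue up. About 320 g, varies by a third.
- full_b: The other terracotta full block to lay: size, shape and origin as full_a. In one of four places on the drying board (12 mm thick), tongue up. About 320 g, varies by a third.
- half: Terracotta half block to lay: 60 mm long (own x), 56 wide (y), body 45 high; on top a square-edged tongue 18 wide, 8 high along x; beneath a full-length groove 21 wide, 10 deep. Flat sides. Alike after half a turn. Origin: centre of the underside, z up. In one of four places on the drying board (12 mm thick), tongue up. About 160 g, varies by a third.
- trial: Bystander on the drying board: grey cement block, shape, size and origin as a full block. Not for this wall.
- pliers: Bystander: pliers with blue handles, 150 mm long, flat on the bench; origin near the pivot, on the bench.
- caliper: Bystander: steel caliper with black slider, 170 mm long, flat on the bench; origin under its middle.
- bracket: Bystander: red printed angle bracket, 60 x 40 x 50 mm high, on the bench; origin under its middle.
- marker: Bystander: black and yellow marker, 120 mm long, on the bench; origin under its middle.
- mallet: Bystander: rubber mallet with wooden handle, 220 mm long, on the bench; origin between head and handle.
Mind the look-alikes: they are no part of the job. Leave any yellow look-alike of the base1 alone.

How it is judged:
By the outcome, as a careful person would: the job done as asked, in the order asked, and still so for the second after the job is handed in, with the robot touching nothing.
It also fails if it takes over 70 s, if anything falls off the work surface, if the arm or the gripper's body presses on something with over 40 N, if the wrist force passes 120 N, or if a joint passes its speed limit or range.

### The arm

A 6-joint arm with a two-finger parallel gripper is mounted at the origin on the work surface. World frame = base frame: x ahead of the robot, y to its left, z up, the work surface at z = 0. Lengths are in m, angles in rad, forces in N, time in s.
With the tool pointing down it reaches from about 0.3 to 0.825 m from the base axis. Payload 5.4 kg.
Tool frame: the origin (TCP) lies at the very end of the fingers, on their centre line; the grasp point (between the pads) lies 19 mm behind it; z points along the fingers, x is the direction in which the jaws open and shut, and the axes are right-handed (so a half turn about z gives the same grasp; the last joint's range is limited). The gripper opens to 92 mm and grips with 3 to 60 N. Pads are 20 mm wide; open, the fingers measure 128 mm over their backs; the gripper's body (75 mm by 189 mm) begins 69 mm behind the grasp point.
Start: joints at [1.095, 0.158, 1.597, -0, 1.386, -0.21], TCP at [0.151, 0.555, 0.215] pointing down, gripper open.
Joint ranges: [-2.91, 2.91], [-0.94, 2.29], [0.18, 2.7], [-1.29, 4.43], [0.17, 2.64], [-3, 3]. Speed limits (rad/s): [2.57, 2.57, 3.14, 3.14, 3.14, 3.14].

### API

Orientations are given as a rotation vector (axis times angle).
In Python, from workcell import bot gives the robot as it stands. Calls block until the motion is done:
- bot.goto(position, orientation): joint-space move of the TCP to a pose.
- bot.line_to(position, rot=None, max_speed=0.15): straight line of the TCP; rot=None keeps the orientation; max_speed is the mean speed in m/s.
- bot.set_joints(angles): joint-space move.
- bot.set_gripper(opening, newtons=None): opening from 0.0 (shut) to 1.0 (fully open); newtons is the grip in N (None keeps the last); returns when the fingers have stopped.
- bot.hold(seconds).
- bot.inverse_kinematics(position, orientation): joint angles nearest the present ones, or None.
- bot.read_camera(name): name is "side" or "top" or "wrist"; returns a dict with "pixels" (384x512x3 uint8, blue, green, red), "fx", "fy", "cx", "cy" (pixels), "R" (3x3) and "t" (3): a world point X has camera coordinates R X + t. Camera axes: x right, y down, z forward; pixel columns grow to the right and rows downward; lengths in m; the calibration is good to about 2 mm. A picture is of the moment at which its call begins. There is no depth.
A pose or a line that the arm cannot do raises bot.MotionError and nothing moves.
- bot.job_done(): hands the job in, once; it reports no verdict.
Readings, each from a call of its own:
- bot.current_clock(): time.
- bot.current_joints(): joint angles.
- bot.current_joint_vel(): joint speeds.
- bot.current_effort(): joint torques, N m.
- bot.current_ee_pos(): TCP position.
- bot.current_tool_rot(): TCP orientation.
- bot.current_contact_force(): force on the tool from outside, world axes, zero at the start.
- bot.current_ft_torque(): the same for the moment, N m.
- bot.current_opening(): opening from 0.0 (shut) to 1.0 (fully open).
Only numpy, scipy, OpenCV 4.12 (cv2) and the standard library are available. Lean on these libraries where they do the work, as an engineer would, in place of code of your own. Each camera call takes 0.05 s, during which the arm holds its last target. There are 200 camera calls.

## Working session

There is one attempt and no reset: what is moved stays moved. The work goes in short steps, each a Python script; the robot and the scene stay as the last script left them, time stands still between calls to the robot, and variables do not carry over. Pictures are saved under pics/ and viewed, about 8 in all and at most 12, crops included, and the job is handed in when it is done.

```bash
mkdir -p pics; python3 - <<'E'
from workcell import bot
import cv2,numpy as np
for n in("top","side"):
    c=bot.read_camera(n); cv2.imwrite(f"pics/{n}0.png",c["pixels"])
    print(n,c["fx"],c["fy"],c["cx"],c["cy"],np.round(c["R"],4).tolist(),np.round(c["t"],4).tolist())
print(bot.current_clock(),bot.current_tool_rot(),bot.current_opening())
E
```

```text
top 416.08309429881683 416.08309429881683 259.2841800028941 196.63272587840612 [[-0.002, -1.0, 0.0008], [-0.989, 0.0018, -0.1478], [0.1478, -0.001, -0.989]] [0.0479, 0.537, 1.3495]
side 352.62128126603176 352.62128126603176 254.48027619990546 188.85769943897682 [[0.8782, -0.4782, -0.0074], [-0.3749, -0.6787, -0.6315], [0.297, 0.5573, -0.7754]] [-0.4608, 0.2536, 0.8734]
0.1 [ 2.49563116e+00  1.90698951e+00 -2.44132174e-03] 1.0010978540058895
```

View pics/top0.png

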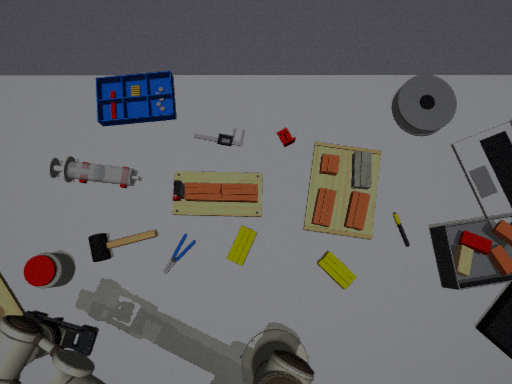

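View pics/side0.png

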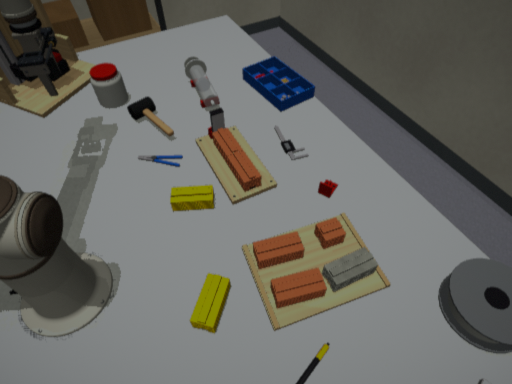

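The top view shows the jig at about (217,194), with its post at the left (179,190). The drying board is at (342,190) with the half at (330,164), fulls at (325,207) and (358,210), and the grey trial at (361,170). The yellow look-alikes at (242,245) and (337,269) stay where they are. Next I'll enlarge the two boards.

```bash
python3 - <<'E'
import cv2,numpy as np
a=cv2.imread("pics/top0.png")
j=cv2.resize(a[165:223,165:270],None,fx=7,fy=7,interpolation=cv2.INTER_CUBIC)
d=cv2.resize(a[138:242,300:386],None,fx=5.7,fy=5.7,interpolation=cv2.INTER_CUBIC)
cv2.imwrite("pics/j.png",j);cv2.imwrite("pics/d.png",d)
E
```

```text
(no output)
```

View pics/j.png

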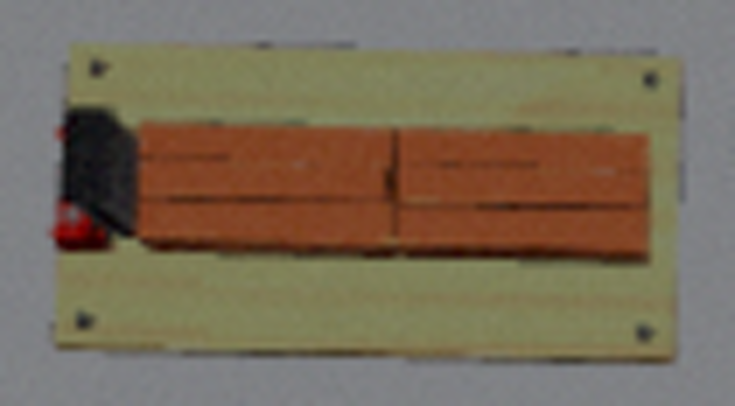

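View pics/d.png

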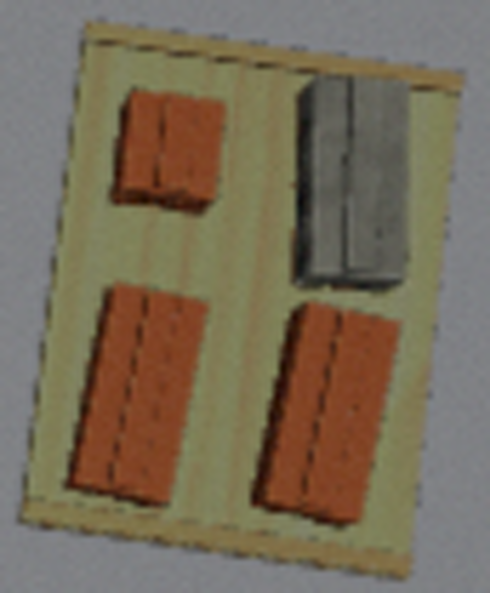

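The j crop shows the wall's tongue running from (138,190), the post face, to (648,205), with the joint at x=392. The d crop has the half at (168,150), fulls at (140,395) and (328,412), and the grey trial at (353,180). Next I'll make rough fixes and take close wrist views.

```bash
cat > h.py <<'E'
from workcell import bot
import cv2,numpy as np
from scipy.spatial.transform import Rotation as Ro
def ray(c,uv,z):
    R=np.array(c["R"]);t=np.array(c["t"]);C=-R.T@t
    d=R.T@np.array([(uv[0]-c["cx"])/c["fx"],(uv[1]-c["cy"])/c["fy"],1]);return C+d*(z-C[2])/d[2]
def proj(c,X):
    p=np.asarray(X)@np.array(c["R"]).T+c["t"];return np.c_[p[...,0]/p[...,2]*c["fx"]+c["cx"],p[...,1]/p[...,2]*c["fy"]+c["cy"]]
def down(a):  # tool down, jaw axis x at world angle a
    x=np.array([np.cos(a),np.sin(a),0]);z=np.array([0,0,-1.]);return Ro.from_matrix(np.c_[x,np.cross(z,x),z]).as_rotvec()
E
python3 - <<'E'
from h import *
c=bot.read_camera("top")
def J(p,z,s=7,o=(165,165)): return np.round(ray(c,((p[0]+.5)/s-.5+o[0],(p[1]+.5)/s-.5+o[1]),z),4)
print("wall",J((140,190),.071),J((648,198),.071),"joint",J((393,195),.071))
D=lambda p:J(p,.06,5.7,(300,138))
for n,p in dict(half=(170,148),fa=(142,392),fb=(330,410),trial=(355,175)).items(): print(n,D(p))
print(D((147,292)),D((113,482)))
w=(J((140,190),.071)+J((648,198),.071))/2
r=down(0.)
for rr in (down(0),down(np.pi)):
  print(bot.inverse_kinematics([w[0],w[1]+.02,.33],rr))
b=D((240,300))
for a in (0,-.17,.17): print(a,bot.inverse_kinematics([b[0],b[1],.33],down(a)))
print(np.round(Ro.from_rotvec(bot.current_tool_rot()).as_matrix(),3).tolist())
c=bot.read_camera("wrist");R=np.array(c["R"]);T=Ro.from_rotvec(bot.current_tool_rot()).as_matrix()
print("cam in tool",T.T@(-R.T@c["t"]-bot.current_ee_pos()),(T.T@R.T).round(3).tolist(),c["fx"])
E
```

```text
wall [0.5491 0.2911 0.071 ] [0.5449 0.0538 0.071 ] joint [0.5466 0.1729 0.071 ]
half [ 0.645  -0.1869  0.06  ]
fa [ 0.5014 -0.1669  0.06  ]
fb [ 0.4908 -0.2747  0.06  ]
trial [ 0.6287 -0.2944  0.06  ]
[ 0.5598 -0.1713  0.06  ] [ 0.4496 -0.149   0.06  ]
[ 1.30028573e-01  1.21738222e-01  1.41260082e+00 -4.44089210e-16
  1.60725361e+00  1.30028573e-01]
None
0 [-5.86728821e-01  1.72229793e-01  1.35663096e+00 -4.44089210e-16
  1.61273190e+00 -5.86728821e-01]
-0.17 [-0.58672882  0.17222979  1.35663096  0.          1.6127319  -0.41672882]
0.17 [-0.58672882  0.17222979  1.35663096  0.          1.6127319  -0.75672882]
[[0.263, 0.965, -0.001], [0.965, -0.263, -0.001], [-0.001, -0.0, -1.0]]
cam in tool [-0.00046326 -0.07196527 -0.17124275] [[1.0, 0.0, -0.001], [-0.0, 0.966, 0.259], [0.001, -0.259, 0.966]] 303.209696154648
```

```bash
python3 - <<'E'
from h import *
import pickle
S={}
bot.goto([.547,.215,.22],down(0)); bot.hold(.3)
S["jig"]=bot.read_camera("wrist")
bot.goto([.565,-.232,.25],down(-1.77)); bot.hold(.3)
S["brd"]=bot.read_camera("wrist")
pickle.dump(S,open("S.pkl","wb"))
for k in S: cv2.imwrite(f"pics/w_{k}.png",cv2.resize(S[k]["pixels"],None,fx=1.5,fy=1.5,interpolation=cv2.INTER_CUBIC))
print(bot.current_clock(),bot.current_ee_pos(),bot.current_contact_force())
E
```

```text
4.4333 [ 0.56512768 -0.2315784   0.24997689] [0.0633922  0.26674743 0.11663572]
```

View pics/w_jig.png

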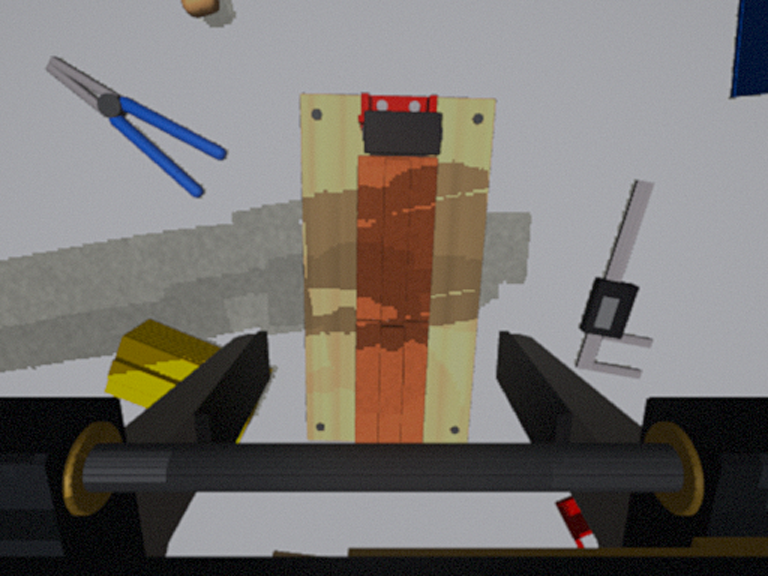

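View pics/w_brd.png

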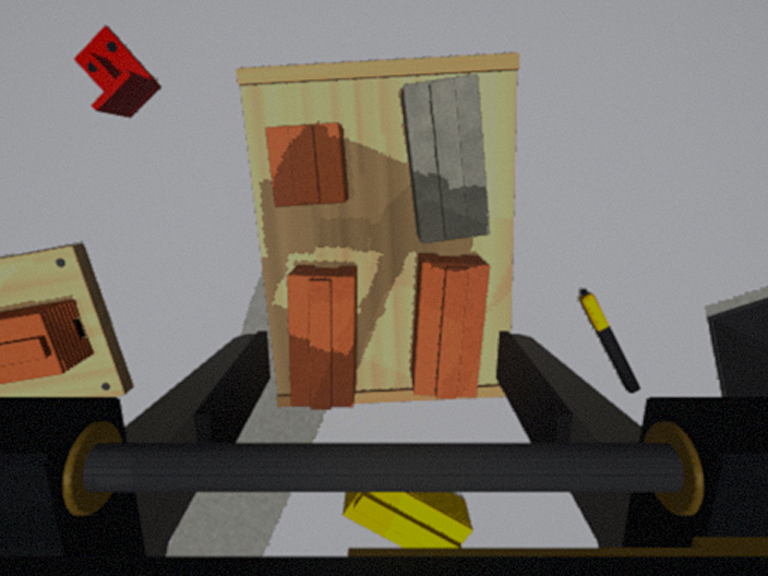

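The w_jig view has the wall from the post face at row 157, x 358–437 down to row 440, with the joint at row 322 and the post at (402,125). The w_brd view has the half at (306,165), fulls at (322,335) and (452,325), and the grey trial at (447,160). I'll fit the block models to the orange silhouettes.

```bash
cat >> h.py <<'E'
from scipy.optimize import minimize
def verts(L,p,z0):
    V=[]
    for hw,za,zb in((.028,0,.045),(.009,.045,.053)):
        V+=[(sx*L/2,sy*hw,z) for sx in(-1,1) for sy in(-1,1) for z in(za,zb)]
    V=np.array(V);c,s=np.cos(p[2]),np.sin(p[2])
    return np.c_[p[0]+c*V[:,0]-s*V[:,1],p[1]+s*V[:,0]+c*V[:,1],V[:,2]+z0]
K=4
def sil(c,L,p,z0,shape=(384,512)):
    q=proj(c,verts(L,p,z0));m=np.zeros((shape[0]*K,shape[1]*K),np.uint8)
    h=cv2.convexHull(((q+.5)*K*16-8).astype(np.int32).reshape(-1,1,2));cv2.fillConvexPoly(m,h,255,cv2.LINE_AA,4);return m
def omask(c):
    hsv=cv2.cvtColor(cv2.resize(c["pixels"],None,fx=K,fy=K,interpolation=cv2.INTER_CUBIC),cv2.COLOR_BGR2HSV)
    return cv2.inRange(hsv,(0,110,40),(14,255,255))
def fit(c,L,p0,z0,rows=(0,384),m=None):
    o=omask(c) if m is None else m
    w=cv2.dilate(sil(c,L,p0,z0),np.ones((61,61)))>0   # ~8px margin
    w[:rows[0]*K]=0;w[rows[1]*K:]=0
    ob=(o>0)&w
    def f(d):
        s=sil(c,L,[p0[0]+d[0]/1e3,p0[1]+d[1]/1e3,p0[2]+d[2]/50],z0)[w]/255.
        a=ob[w];return 1-(s*a).sum()/(s+a-s*a).sum()
    r=minimize(f,[0,0,0],method="Nelder-Mead",options=dict(initial_simplex=[[0,0,0],[4,0,0],[0,4,0],[0,0,3]],xatol=.02,fatol=1e-5))
    d=r.x;return np.array([p0[0]+d[0]/1e3,p0[1]+d[1]/1e3,p0[2]+d[2]/50]),1-r.fun
def rd(c,p,L,z0,img):
    q=proj(c,verts(L,p,z0))
    for i,j in((0,2),(4,6),(0,4),(2,6),(1,3),(5,7),(1,5),(3,7),(9,13),(11,15),(9,11),(13,15)):
        cv2.line(img,*[tuple(int(v) for v in (q[k]+.5)*K) for k in(i,j)],(255,255,0),1,cv2.LINE_AA)
E
python3 - <<'E'
from h import *
import pickle
S=pickle.load(open("S.pkl","rb"))
c=S["brd"];P={}
img=cv2.resize(c["pixels"],None,fx=K,fy=K,interpolation=cv2.INTER_CUBIC)
for n,L,x,y in(("half",.06,.645,-.187),("fa",.12,.5014,-.167),("fb",.12,.4908,-.2747)):
    p,i=fit(c,L,[x,y,-.2],.012);P[n]=p;print(n,p.round(4),np.degrees(p[2]),i);rd(c,p,L,.012,img)
c2=S["jig"];i2=cv2.resize(c2["pixels"],None,fx=K,fy=K,interpolation=cv2.INTER_CUBIC)
hs=omask(c2)
p,i=fit(c2,.24,[.547,.172,1.58],.018,rows=(106,290));P["wall"]=p;print("wall",p.round(4),np.degrees(p[2]),i);rd(c2,p,.24,.018,i2)
print("end at post",p[:2]+.12*np.array([np.cos(p[2]),np.sin(p[2])]))
for q in((317,114),(478,119),(320,427),(455,430),(301,94),(495,99)): print(ray(c2,(np.array(q)+.5)/1.5-.5,.018).round(4))
pickle.dump(P,open("P.pkl","wb"))
a=img[60*K:285*K,150*K:350*K];b=i2[50*K:300*K,190*K:340*K]
h=580;cv2.imwrite("pics/fit.png",np.hstack([cv2.resize(v,(int(v.shape[1]*h/v.shape[0])*85//100,h*85//100),interpolation=cv2.INTER_AREA) for v in(a,b)]))
E
```

```text
half [ 0.6503 -0.1883 -0.1424] -8.161444080516896 0.9591418922587439
fa [ 0.5046 -0.1659 -0.2278] -13.052094003858167 0.949413910978672
fb [ 0.4933 -0.2759 -0.2332] -13.361930872272342 0.9544948037027434
wall [0.5546 0.1763 1.5433] 88.42562047366675 0.9893986108761003
end at post [0.55790391 0.29625146]
[0.4966 0.3272 0.018 ]
[0.6208 0.3237 0.018 ]
[0.4895 0.0556 0.018 ]
[0.6145 0.0525 0.018 ]
[0.485  0.3415 0.018 ]
[0.633  0.3381 0.018 ]
```

View pics/fit.png

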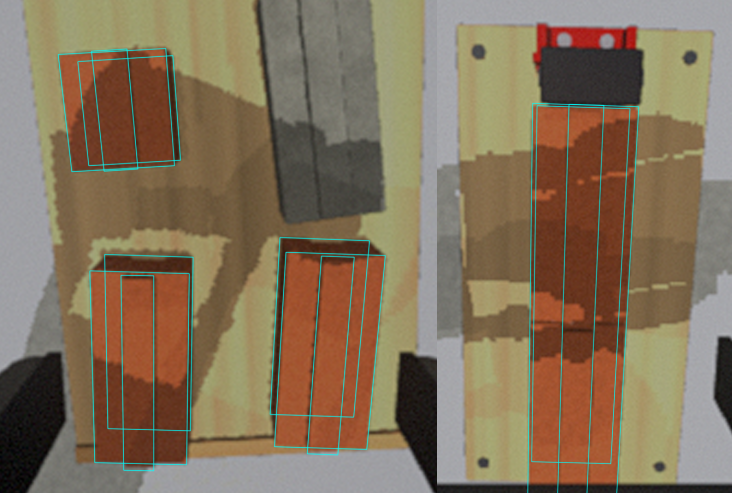

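The fits are tight: the overlays lie on the edges, and the screws and the wall fit agree on the centre line to within 1 mm. I'll grasp the half, release it, and view it again from the same height. That calibrates the wrist camera's lateral bias against the gripper.

```bash
python3 - <<'E'
from h import *
import pickle
P=pickle.load(open("P.pkl","rb"));p=P["half"];a=p[2]-np.pi/2
bot.goto([p[0],p[1],.12],down(a));bot.set_gripper(.8,25)
bot.line_to([p[0],p[1],.023],max_speed=.12);print(bot.current_contact_force())
bot.set_gripper(0,25);print("open",bot.current_opening()*92,bot.current_ee_pos())
bot.set_gripper(.85);bot.line_to([p[0],p[1],.22],max_speed=.25);bot.hold(.2)
c=bot.read_camera("wrist");pickle.dump(c,open("cal.pkl","wb"))
q,i=fit(c,.06,p,.012);print(q,np.degrees(q[2]),i)
e=bot.current_ee_pos();d=q[:2]-e[:2];R=Ro.from_rotvec(bot.current_tool_rot()).as_matrix()
print("bias tool mm",(R.T@[*d,0])*1e3,"tool jaw ang",np.degrees(np.arctan2(R[1,0],R[0,0])),bot.current_clock())
E
```

```text
[ 0.02621262 -0.0669772   1.08509385]
open 55.49014554834737 [ 0.65087082 -0.18848183  0.02391902]
[ 0.65049824 -0.1894231  -0.13602099] -7.793428697081318 0.9420378317868794
bias tool mm [ 1.26661948 -1.06959938 -0.00393426] tool jaw ang -98.16102753152765 8.6417
```

```bash
cat >> h.py <<'E'
YAW=np.radians(88.43);U=np.array([np.cos(YAW),np.sin(YAW)])
FOOT=np.array([.5579-.0013,.2955])   # post foot on centre line, lateral bias removed
def F(n=4):
    return np.mean([bot.current_contact_force() for _ in range(n)],0)
def pick(p,newtons=25):
    a=p[2]-np.pi/2
    bot.goto([p[0],p[1],.12],down(a));bot.set_gripper(.8,newtons)
    bot.line_to([p[0],p[1],.023],max_speed=.15);bot.set_gripper(0,newtons)
    z=bot.current_ee_pos()[2];print("width",bot.current_opening()*92,"z",z)
    bot.line_to([p[0],p[1],.20],max_speed=.2);return z-.012
def to(x,y,z,v=.05): bot.line_to([x,y,z],max_speed=v)
def lower(xy,base,off,thr=4.):
    """step down from 12 mm above the bed; returns height error at contact"""
    zt=base+off;to(*xy,zt+.012,.12);bot.hold(.15);f0=F();
    e=bot.current_ee_pos();print("f0",f0.round(2),"ee err mm",((e-[*xy,zt+.012])*1e3).round(2))
    for z in np.r_[np.arange(.010,.0029,-.001),np.arange(.0025,-.0036,-.0005)]:
        to(*xy,zt+z,.02);d=F()-f0
        if d[2]>thr: break
    e=bot.current_ee_pos();h=e[2]-zt
    print("contact at cmd %.1f mm, actual %.2f mm"%(z*1e3,h*1e3),d.round(2),"t",bot.current_clock());return h,zt+z,f0
def push(xy,z,thr=5.,maxd=.014):
    f0=F();s=0
    while s<maxd:
        s+=.0005;to(*(xy+s*U),z,.02);d=F()-f0
        if d[:2]@U<-thr: break
    e=bot.current_ee_pos();print("push cmd %.1f mm, actual %.2f"%(s*1e3,(e[:2]-xy)@U*1e3),d.round(2),"ee",e.round(4),"t",bot.current_clock());return xy+s*U
E
python3 - <<'E'
from h import *
import pickle
P=pickle.load(open("P.pkl","rb"))
off=pick(P["half"]);print("off",off)
xy=FOOT-.037*U
bot.goto([*xy,.20],down(YAW-np.pi/2))
h,z,f0=lower(xy,.063,off)
pickle.dump((off,xy,z,f0),open("st.pkl","wb"))
c=bot.read_camera("wrist");cv2.imwrite("pics/p1.png",c["pixels"])
E
```

```text
width 55.954948010843644 z 0.02427220829485002
off 0.012272208294850019
f0 [-0.12  0.3  -2.26] ee err mm [0.73 0.2  1.08]
contact at cmd -0.5 mm, actual 0.02 mm [-2.26 -1.86  4.76] t 18.3083
```

The half bedded at the right height, off by 0.02 mm. I'll ease x by −0.6 mm to relieve the side load, then push it to the post.

```bash
python3 - <<'E'
from h import *
import pickle
off,xy,z,f0=pickle.load(open("st.pkl","rb"))
xy=xy+[-.0006,0];to(*xy,z,.02);print((F()-f0).round(2))
xy=push(xy,z);f=F()-f0;print(f.round(2))
e=bot.current_ee_pos();pickle.dump((xy,e),open("half_end.pkl","wb"))
bot.set_gripper(.85);bot.hold(.1);print("after open",bot.current_ee_pos(),F().round(2))
to(*xy,.22,.2);bot.hold(.2)
c=bot.read_camera("wrist");pickle.dump(c,open("c1.pkl","wb"))
img=cv2.resize(c["pixels"],None,fx=1.5,fy=1.5,interpolation=cv2.INTER_CUBIC);cv2.imwrite("pics/p2.png",img)
print(bot.current_clock())
E
```

```text
[ 0.36 -0.92  5.6 ]
push cmd 10.0 mm, actual 9.25 [-1.16 -5.68  2.62] ee [0.5557 0.2678 0.0753] t 23.6083
[-0.8  -6.59  8.22]
after open [0.55516693 0.268594   0.07468173] [-0.07 -0.24  0.53]
25.3417
```

View pics/p2.png

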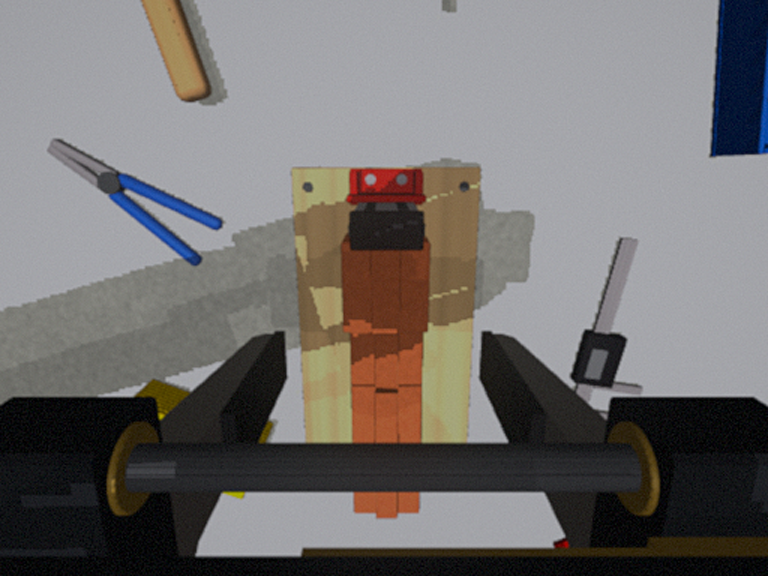

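```bash
python3 - <<'E'
from h import *
import pickle
c=pickle.load(open("c1.pkl","rb"))
i=c["pixels"][130:275,215:300];cv2.imwrite("pics/cr.png",cv2.convertScaleAbs(cv2.resize(i,None,fx=4,fy=4,interpolation=cv2.INTER_CUBIC),alpha=1.7))
E
```

```text
(no output)
```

View pics/cr.png

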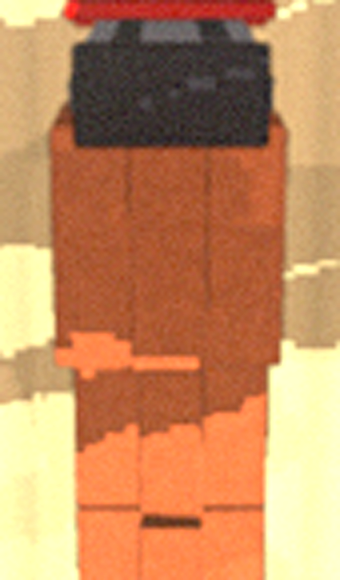

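```bash
python3 - <<'E'
from h import *
import pickle
c=pickle.load(open("c1.pkl","rb"))
q=lambda u,v,z:ray(c,((u+.5)/4-.5+215,(v+.5)/4-.5+130),z)[:2]
A=lambda *a:(q(*a)-FOOT)@U*1e3
print("half far",A(52,126,.108),A(287,128,.108),"near",A(56,364,.108),A(280,363,.108),"joint",A(110,508,.063),A(235,508,.063),"post top front",A(100,146,.13),A(240,146,.13))
print("x half",(q(54,250,.108)+q(284,250,.108))/2,"x base",(q(76,450,.063)+q(266,450,.063))/2, FOOT-.03*U,FOOT-.1*U)
E
```

```text
half far -0.1877694724230965 -0.6311898318616583 near -59.289174697653785 -58.96934014344739 joint -121.12314057856655 -121.07071442013552 post top front -1.0217210032797786 -1.0051322340314044
x half [0.55643102 0.26531407] x base [0.55530509 0.19296546] [0.55577805 0.26551126] [0.55386018 0.19553754]
```

The crop puts the half's near edge at row 364, the base joint at row 508 and the post's front edge at row 146. The half's end lies flush under the post, and the base joint has not moved. Now the first full block.

```bash
cat > full.py <<'E'
from h import *
import pickle,sys
n,dist,base=sys.argv[1],float(sys.argv[2]),float(sys.argv[3])
p=pickle.load(open("P.pkl","rb"))[n].copy();p[:2]-=.0012*np.array([np.sin(p[2]),-np.cos(p[2])])
off=pick(p,35)
xy=FOOT-dist*U+[-.0004,0];bot.goto([*xy,.22],down(YAW-np.pi/2))
h,z,f0=lower(xy,base,off,3.)
pickle.dump((off,xy,z,f0),open("st.pkl","wb"))
if abs(h)<.002:
    z+=.0003;x2=push(xy,z,7.)
    print("total",(F()-f0).round(2))
    pickle.dump((off,x2,z,f0),open("st.pkl","wb"))
E
python3 full.py fa .127 .063
```

```text
width 55.55018415356577 z 0.023985558391740526
f0 [-0.04  0.06 -2.64] ee err mm [0.67 0.07 0.9 ]
contact at cmd -0.5 mm, actual 0.03 mm [-2.27 -0.98  5.12] t 35.9333
push cmd 10.5 mm, actual 9.18 [ 1.06 -7.28  4.13] ee [0.5531 0.1777 0.075 ] t 41.1833
total [-1.21 -8.26  9.25]
```

```bash
python3 - <<'E'
from h import *
import pickle
off,xy,z,f0=pickle.load(open("st.pkl","rb"))
bot.set_gripper(.85);print(bot.current_ee_pos().round(4),F().round(2))
to(*xy,.22,.25)
c=bot.read_camera("wrist");cv2.imwrite("pics/p3.png",cv2.convertScaleAbs(cv2.resize(c["pixels"][80:300,200:320],None,fx=2.7,fy=2.7,interpolation=cv2.INTER_CUBIC),alpha=1.6))
print(bot.current_clock())
E
```

```text
[0.5527 0.1793 0.0745] [ 0.43 -0.23 -0.06]
42.475
```

View pics/p3.png

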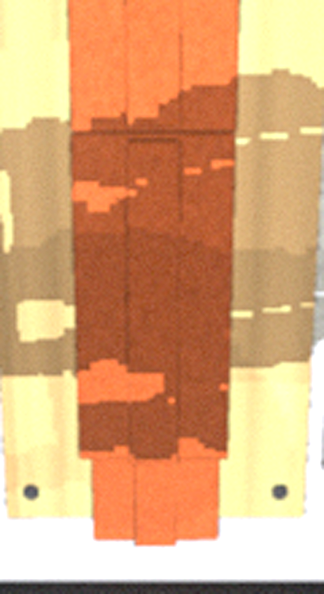

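The crop shows the second-course joint closed and flush at row 131, with the full bedded over the two base blocks. Now the third course.

```bash
python3 full.py fb .0645 .108
```

```text
width 55.862791490227686 z 0.024039887483612656
f0 [ 0.75  0.01 -4.58] ee err mm [0.87 0.16 1.31]
contact at cmd -0.5 mm, actual 0.05 mm [-2.78 -1.85  5.29] t 53.3333
push cmd 8.0 mm, actual 6.58 [ 1.29 -7.46  5.98] ee [0.5548 0.2376 0.1201] t 57.3333
total [-1.49 -9.31 11.27]
```

```bash
python3 - <<'E'
from h import *
import pickle
off,xy,z,f0=pickle.load(open("st.pkl","rb"))
bot.set_gripper(.85);print(bot.current_ee_pos().round(4),F().round(2))
to(*xy,.25,.25)
bot.goto([.45,.0,.30],down(0))
cs=[bot.read_camera(n)["pixels"] for n in("side","top")]
a=cv2.resize(cs[0][90:215,170:300],None,fx=4,fy=4,interpolation=cv2.INTER_CUBIC)
b=cv2.resize(cs[1][130:255,165:235],None,fx=4,fy=4,interpolation=cv2.INTER_CUBIC)
cv2.imwrite("pics/end.png",cv2.convertScaleAbs(np.hstack([a,b])[:600,:800],alpha=1.4));print(bot.current_clock())
E
```

```text
[0.5544 0.2393 0.1196] [-0.4   0.27 -0.13]
59.6417
```

View pics/end.png

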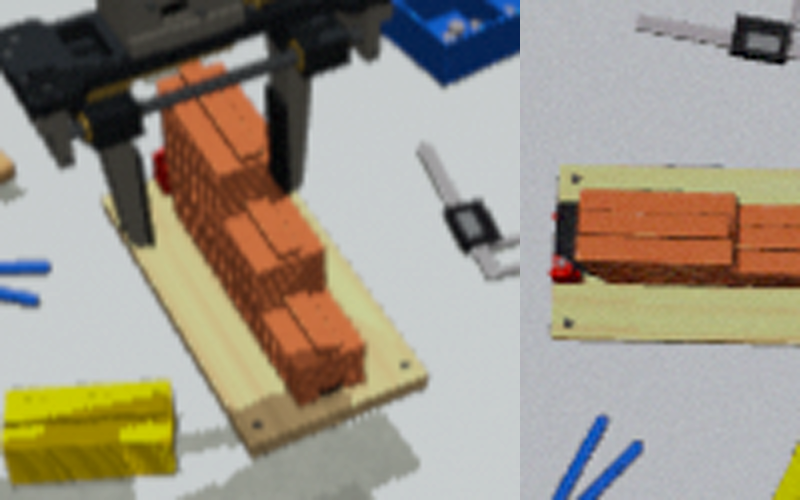

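The wall is stepped in running bond, with the top block at the post (660,225 in the top half of the picture). All courses sit level and the gripper is clear, so I'm handing in.

```bash
python3 -c "
from workcell import bot
bot.job_done();print(bot.current_clock())"
```

```text
the job is handed in; nothing more can be done
the job is handed in; nothing more can be done
```

The two courses are laid and the job is handed in, at about 60 s on the robot's clock. In course 2 the half block is against the post with a full block tight against it. In course 3 the other full block is against the post, bridging the joint below.

**Bedding:** all three blocks touched down within 0.05 mm of their bed heights, so none is standing on a tongue.

**Joints:** I closed each joint with a push of about 6–9 N. The tool's end positions were 90.1 mm and 30.2 mm along y from the half's, against 90 and 30 expected. The pictures show the course 2 joint closed and the top block against the post.

**Bases and bystanders:** the base joint looked unmoved after the half was laid. I did not measure the base blocks again after the fulls, but the last pictures show the wall straight. The grey block and the other bench items were not touched.

**Readings that disagreed:**
- **Lateral:** the wrist camera read about 1.3 mm off sideways. I corrected this with a trial grasp of the half.
- **Along the wall:** the blocks travelled about 2 mm further than the camera predicted before touching. I relied on the push force for those contacts.
- **Half to base joint:** one camera check gave 62 mm from the half's near edge to the base joint, where 60 was expected. I put this down to camera calibration.
- **Side load:** each block showed a side load of 2–3 N as it bedded, and it had dropped to 1.5 N or less by the end of the push.

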